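# Hang the parts baskets to dry and set the timer

## Task

The drying stand must be off before it is loaded: turn its timer collar to 0. Then, leaving it at 0, hang every parts basket that is on the worktop by its handle on a hook of the stand, one basket to a hook, and let it hang freely; when all are hung, wind the timer by turning the collar fully to 6, then bring it back to 4. Leave the oil can and the bottle alone.

Things in the scene. Friction and masses are not known exactly. Their poses are not given: they have to be found in the camera images.
- basket_a_grip (a point): centre of the flat black grip on top of a parts basket: grip 10 thick (own x), 24 wide (own y), 36 high, its lower end on the peak of the basket's steel bail handle. The point is 106 above the basket's foot and 24 above the underside of the bail's peak; z up. Up to three equal baskets, some absent, stand on the worktop, own x within 0.5 rad of straight ahead. About 0.2 kg
- basket_b_grip (a point): the same on another such basket. The basket is a closed upright mesh drum, diameter 60, height 42. Its rigid bail is 8 mm rod: two uprights 24 either side of the axis along own y, joined by a shallow arch rising 8 to the peak; the opening between drum and peak is 40 high and is seen along own x. May be absent
- basket_c_grip (a point): the same on another such basket, equal in all to the first. May be absent
- hook0 (a point): the left one of three equal hooks on the fixed drying stand's rear rail: 8 mm round level shank pointing to the front, with upturned end. The point is on top of the shank, where the bail should rest; x points back along the shank (rail's face 43 behind), y left, z up. The upturned end lies 16 to 28 in front and rises 12 above the shank's top
- hook1 (a point): the middle hook, equal to the left one and 76 to its right; same point and axes. The stand's flat base top is 110 below the point; no part of the stand here is higher than the upturned ends, and in front of the hooks is free space
- hook2 (a point): the right-hand hook, equal to the others, 76 to the right of the middle one; same point and axes. Beware: a wall cabinet overhangs the bench behind the stand (front edge of its board at x = 0.65, y below 1.2, 548 to 576 above the worktop; doors at x = 0.69 down to 405), so swing in with the arm drawn back
- timer_grip (a point): where to grip the timer's black fluted collar (diameter 40, 36 high): on its upright axis, 14 below its top, 22 above its numbered skirt of diameter 66. It is on the grey housing at the stand's right end, 84 to the right of the nearest hook's point and 5 further back. The fixed white index line is on the housing in front of the skirt; the number next to it is the setting. The point's axes turn with the collar
- timer (a joint): collar angle, rad: 0 at number 0 (end stop), growing when turned clockwise seen from above, 0.524 (30 degrees) per number, so number 4 is 2.094; end stop at number 6 (3.142). It clicks into a detent at every number and falls into the nearest one when let go; about 0.15 N m turns it over a click
- oil_can: bystander: red oil can with a spout, 68 across and 118 high, standing behind the stand; origin under its centre
- spirit_bottle: bystander: small bottle, 34 across and 88 high, behind the stand's right-hand end; origin under its centre

How it is judged:
By the outcome, as a careful person would: the job done as asked, in the order asked, and still so for the second after the job is handed in, with the robot touching nothing.
Of basket_a, basket_b, basket_c only 2 to 3 are there at a start; the rules pass over those that are not, and their reading is None.
At some moment in a run one of basket_a, basket_b, basket_c may be knocked a few centimetres aside while the robot is not near it.
It also fails if it takes over 200 s, if anything falls off the work surface, if the arm or the gripper's body presses on something with over 40 N, if the wrist force passes 120 N, or if a joint passes its speed limit or range.

## Robot

A 6-joint arm with a two-finger parallel gripper is mounted at the origin on a cart in front of the work surface, level with it; the furniture and walls round the work are solid. World frame = base frame: x ahead of the robot, y to its left, z up, the work surface at z = 0. Lengths are in m, angles in rad, forces in N, time in s.
With the tool pointing down it reaches from about 0.275 to 0.85 m from the base axis. Payload 19 kg.
Tool frame: the origin (TCP) lies at the very end of the fingers, on their centre line; the grasp point (between the pads) lies 19 mm behind it (r.pinch_z is the distance from the TCP to the grasp point, in m); z points along the fingers, y is the line along which they close (so a half turn about z gives the same grasp; the last joint's range is limited). The gripper opens to 85 mm and grips with 20 to 120 N. Pads are 22 mm wide; open, the fingers measure 114 mm over their backs; the gripper's body (76 mm by 85 mm) begins 54 mm behind the grasp point. The pads swing forward as they close: fully open they stand 13 mm farther back than shut.
Start: joints at [-1.325, 0.15, 1.437, -0, 1.554, -0.134], TCP at [0.213, -0.534, 0.203] pointing down, gripper open.
Joint ranges: [-2.8, 2.8], [-0.68, 2.1], [0.12, 2.68], [-1.39, 4.53], [0.16, 2.79], [-2.81, 2.81]. Speed limits (rad/s): [1.89, 1.89, 2.22, 3.01, 3.01, 3.01].

## Interface

Orientations are given as a 3x3 rotation matrix whose columns are the frame's x, y, z axes.
In Python, from cell import r gives the robot as it stands.
- The arm moves only by the tool step_arm, never from a script. Its argument "series" is one flat list of numbers, 7 for each row, row after row: the shift along the tool's x, y, z in cm, then the turn, a rotation vector about the tool's x, y, z in rad, then the opening, from 0 (shut) to 1 (fully open). A call has 1 to 5 rows; each row shifts and turns the commanded pose from where the row before left it, along the tool's axes as they then stand; what a row does not reach is not made up. A row lasts 1/8 s, in which the tool goes at most 62.5 mm and 10.7 degrees, less where a joint would pass 70% of its speed; a pose out of reach is approached as far as the arm can. A call with a gripper value outside its range is refused whole. The fingers move at their own pace and stop on an object; the grip force is fixed at half the most. Time passes only in rows, so rows that do not move let the fingers close. It gives the time, the measured TCP pose, the force, the opening and the grip force at its end, in the units of the state.
- r.sense(): the state, without advancing time (a new reading comes with each control period).
- r.snapshot(name): name is "side" or "top"; returns the picture (420x560x3 uint8, red, green, blue); there is no depth.
- r.calibration(name): a dict with "K" (3x3 intrinsics, pixels), "origin" and "attitude" of the camera in the world. Camera axes: x right, y down, z forward; pixel columns grow to the right and rows downward; lengths in m; the calibration is good to about 2 mm. A picture is of the moment at which its call begins. calibration takes no time and is no camera call.
- r.hand_in(): hands the job in; it is judged then, once.
The state is a dict: "clock": time; "joint_positions": joint angles; "dq": joint speeds; "joint_efforts": joint torques, N m; "tool_pos": TCP position; "ee_rot": TCP orientation; "ft_force": force on the tool from outside, world axes, zero at the start; "moment": the same for the moment, N m; "gripper_width": opening from 0.0 (shut) to 1.0 (fully open); "gripper_force": force on a finger pad.
Only numpy, scipy, OpenCV 4.12 (cv2) and the standard library are available. Lean on these libraries where they do the work, as an engineer would, in place of code of your own. Each camera call takes 0.05 s, during which the arm holds its last target. There are 200 camera calls.

## Working session

There is one attempt and no reset: what is moved stays moved. The work goes in short steps, Python scripts to look and compute and a tool call to move; the robot and the scene stay as the last step left them, time stands still between calls to the robot, and variables do not carry over. Pictures are saved under pics/ and viewed, at most 14 in all, crops included, and the job is handed in when it is done.

Besides the shell and the picture viewer there is one more tool, called after ">>>" as a command line: name --argument value ..., lists and objects as JSON in quotes. step_arm: Moves the arm, as the interface text tells. Its arguments: {"type":"object","properties":{"series":{"type":"array"}},"required":["series"]}

```bash
mkdir -p pics; ls
python3 - <<'E'
from cell import r
import cv2, numpy as np
np.set_printoptions(precision=4,suppress=True)
for n in("side","top"):
    im=r.snapshot(n); cv2.imwrite(f"pics/{n}0.png",im[:,:,::-1]); print(n,r.calibration(n))
s=r.sense();print(s["clock"],s["tool_pos"],s["ee_rot"],s["gripper_width"],s["ft_force"])
E
```

```text
pics
side {'K': array([[381.2418,   0.    , 272.8518],
       [  0.    , 381.2418, 206.9613],
       [  0.    ,   0.    ,   1.    ]]), 'origin': array([0.4031, 0.6604, 0.4698]), 'attitude': array([[-0.9841, -0.0559,  0.1686],
       [-0.1764,  0.4165, -0.8919],
       [-0.0203, -0.9074, -0.4197]])}
top {'K': array([[397.3832,   0.    , 281.5378],
       [  0.    , 397.3832, 215.5364],
       [  0.    ,   0.    ,   1.    ]]), 'origin': array([ 0.4951, -0.0736,  0.9716]), 'attitude': array([[ 0.0008, -0.998 ,  0.0635],
       [-1.    , -0.0006,  0.003 ],
       [-0.0029, -0.0635, -0.998 ]])}
0.1 [ 0.2131 -0.5338  0.2023] [[ 0.9287  0.3707 -0.0002]
 [ 0.3707 -0.9287  0.001 ]
 [ 0.0002 -0.001  -1.    ]] 0.9995462994907134 [-0.2216 -0.0639  0.3174]
```

View pics/side0.png

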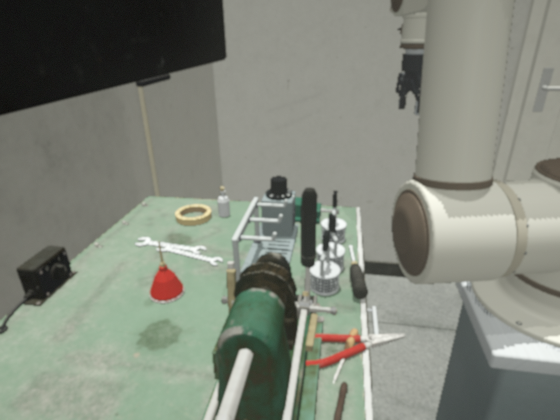

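View pics/top0.png

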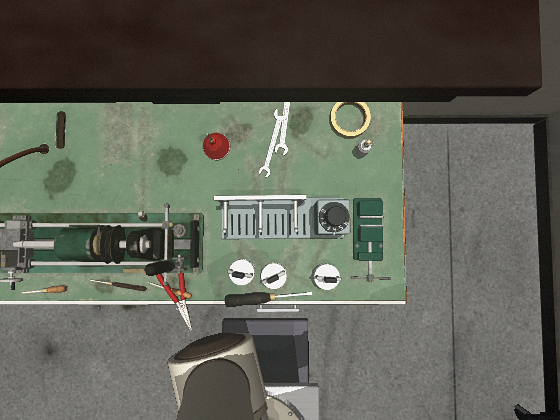

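The top view shows three baskets at (241,272), (273,276) and (327,277), the hooks between columns 225 and 305, and the timer at (333,215). I'll zoom in on these.

```bash
cat > h.py <<'E'
import cv2, numpy as np
from cell import r
np.set_printoptions(precision=4,suppress=True)
def ray(n,u,v):
    c=r.calibration(n); d=c["attitude"]@np.linalg.inv(c["K"])@[u,v,1.]
    return c["origin"],d
def onz(n,u,v,z):
    o,d=ray(n,u,v); return o+d*(z-o[2])/d[2]
def proj(n,p):
    c=r.calibration(n); q=c["K"]@c["attitude"].T@(np.asarray(p)-c["origin"]); return q[:2]/q[2]
def tri(a,b):
    (o1,d1),(o2,d2)=ray("top",*a),ray("side",*b)
    t=np.linalg.lstsq(np.c_[d1,-d2],o2-o1,rcond=None)[0]
    p,q=o1+t[0]*d1,o2+t[1]*d2; return (p+q)/2,np.linalg.norm(p-q)
def crop(n,im,x0,y0,w,h,k,f):
    cv2.imwrite(f,cv2.resize(im[y0:y0+h,x0:x0+w,::-1],None,fx=k,fy=k,interpolation=cv2.INTER_CUBIC))
E
python3 - <<'E'
from h import *
t=cv2.imread("pics/top0.png")[:,:,::-1]; s=cv2.imread("pics/side0.png")[:,:,::-1]
crop("top",t,210,180,160,120,5,"pics/tc.png"); crop("side",s,220,160,160,120,5,"pics/sc.png")
E
```

```text
(no output)
```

View pics/tc.png

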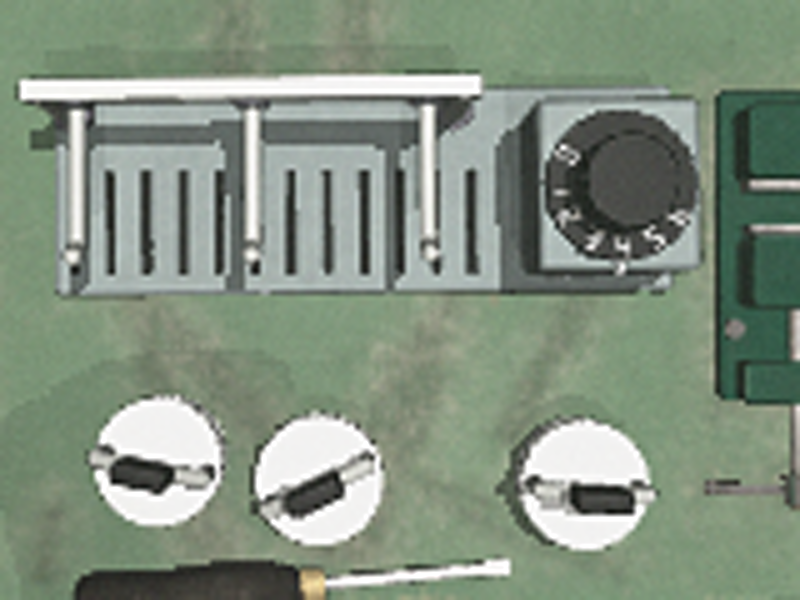

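View pics/sc.png

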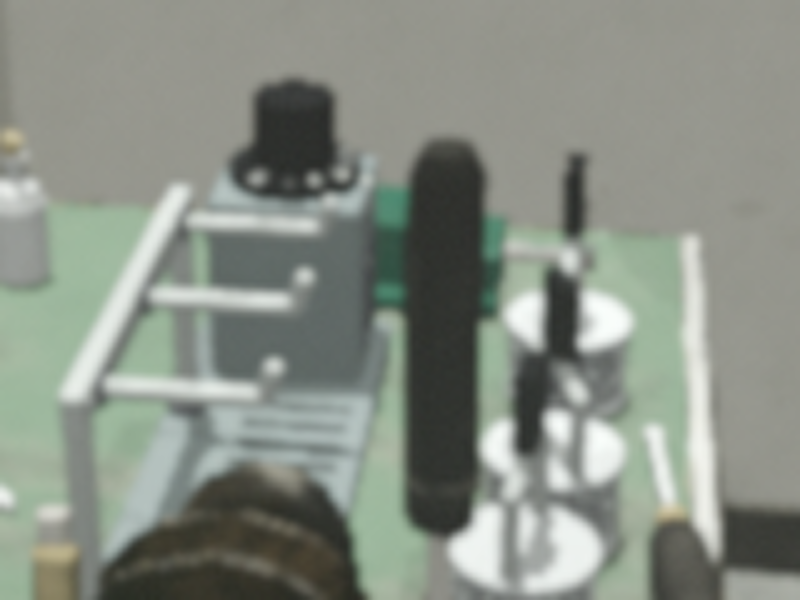

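Run:
```python
from h import *
T=lambda x,y:(210+x/5-.4,180+y/5-.4); S=lambda x,y:(220+x/5-.4,160+y/5-.4)
for n,a,b in [("timertop",(634,180),(293,90)),("tip0",(74,252),(272,366)),("tip1",(253,255),(305,276)),("tip2",(431,250),(328,203))]:
    print(n,*tri(T(*a),S(*b)))
im=cv2.imread("pics/top0.png"); hsv=cv2.cvtColor(im,cv2.COLOR_BGR2HSV)
for n,g,d in [("a",(142,473),(158,461)),("b",(315,493),(318,480)),("c",(603,498),(585,485))]:
    gx,gy=map(int,T(*g)); sub=im[gy-8:gy+9,gx-9:gx+10].max(2)
    m=(sub<70).astype(np.uint8); k,l,st,c=cv2.connectedComponentsWithStats(m); l=l==l[8,9]
    ys,xs=np.nonzero(l); pts=np.array([onz("top",x+gx-9,y+gy-8,.110)[:2] for x,y in zip(xs,ys)])
    q=pts-pts.mean(0); w,v=np.linalg.eigh(q.T@q); a=v[:,1]*np.sign(v[1,1])
    print(n,l.sum(),"grip",pts.mean(0),"drum",onz("top",*T(*d),.042)[:2],"long axis ang from y",np.arctan2(-a[0],a[1]))
# bail end angles
for n,p,q in [("a",(103,458),(210,474)),("b",(268,508),(368,463)),("c",(532,485),(645,494))]:
    P,Q=onz("top",*T(*p),.076),onz("top",*T(*q),.076); d=(P-Q); print(n,"bail mid",(P+Q)[:2]/2,"len",np.linalg.norm(d),"yaw",np.arctan2(-d[0],d[1]))
```

```text
timertop [ 0.5477 -0.1846  0.1504] 0.0008523988898748035
tip0 [0.5177 0.0499 0.1298] 0.0005236481094180532
tip1 [ 0.5169 -0.0259  0.1302] 0.0004664970943090754
tip2 [ 0.5189 -0.1013  0.1295] 8.824881387658059e-05
a 262 grip [0.424  0.0223] drum [0.4232 0.0228] long axis ang from y 0.017669329163625767
b 275 grip [ 0.4155 -0.0506] drum [ 0.4145 -0.0516] long axis ang from y -0.14584924706299882
c 273 grip [ 0.4134 -0.1755] drum [ 0.4123 -0.1755] long axis ang from y 0.07749927222931578
a bail mid [0.4236 0.02  ] len 0.048487311889486004 yaw -0.14619234029789238
b bail mid [ 0.415  -0.0524] len 0.04897197001494172 yaw 0.4211788372422834
c bail mid [ 0.4134 -0.1733] len 0.05063132036180102 yaw -0.07787198922902425
```

The timer reads 4 and three baskets are present. I'll move above the timer first.

>>> step_arm --series '[5.5, -2.5, 0, 0, 0, 0, 1, 5.5, -2.5, 0, 0, 0, 0, 1, 5.5, -2.5, 0, 0, 0, 0, 1, 5.5, -2.5, 0, 0, 0, 0, 1, 5.5, -2.5, 0, 0, 0, 0, 1]'

```text
clock: 0.72
tool_pos: [0.4232, -0.3143, 0.2027]
ee_rot: [[0.929, 0.371, -0.0], [0.371, -0.929, 0.0], [-0.0, -0.0, -1.0]]
ft_force: [1.1, -0.6, 0.8]
gripper_width: 1.002
gripper_force: 0.0
```

>>> step_arm --series '[5.5, -2.5, 0, 0, 0, 0, 0.8, 5.5, -2.5, 0, 0, 0, 0, 0.8, 5.5, -2.5, 0, 0, 0, 0, 0.8, 0, 0, 0, 0, 0, 0, 0.8]'

```text
clock: 1.23
tool_pos: [0.5495, -0.182, 0.2021]
ee_rot: [[0.927, 0.375, -0.001], [0.375, -0.927, 0.001], [-0.0, -0.001, -1.0]]
ft_force: [-0.6, -0.7, -0.6]
gripper_width: 0.798
gripper_force: 0.0
```

```bash
cat >> h.py <<'E'
def to(p,yaw=None):
    """shift (cm, tool axes) and rz to reach world TCP p with tool-x heading yaw"""
    s=r.sense(); R=s["ee_rot"]; h=np.arctan2(R[1,0],R[0,0])
    print("t",s["clock"],"tcp",s["tool_pos"],"yaw",round(h,4),"q",s["joint_positions"],"F",s["ft_force"],"w",round(s["gripper_width"],3),"gf",round(float(np.max(s["gripper_force"])),1))
    print(" cm",100*R.T@(np.asarray(p)-s["tool_pos"]),"rz",None if yaw is None else (h-yaw+np.pi)%(2*np.pi)-np.pi, "tilt",R[:2,2])
E
python3 -c "
from h import *
to((.5477,-.1846,.119))"
```

```text
t 1.225 tcp [ 0.5495 -0.182   0.2021] yaw 0.3842 q [-0.4534  0.1594  1.4286  0.0007  1.5547  0.7332] F [-0.6091 -0.7247 -0.6121] w 0.798 gf 0.0
 cm [-0.2597  0.1864  8.306 ] rz None tilt [-0.0007  0.0011]
```

>>> step_arm --series '[-0.3, 0.2, 2.5, 0, 0, 0, 0.8, 0, 0, 2.5, 0, 0, 0, 0.8, 0, 0, 2.2, 0, 0, 0, 0.8, 0, 0, 1.0, 0, 0, 0, 0.8, 0, 0, 0, 0, 0, 0, 0.8]'

```text
clock: 1.85
tool_pos: [0.5452, -0.1884, 0.1206]
ee_rot: [[0.929, 0.37, -0.001], [0.37, -0.929, 0.0], [-0.001, -0.001, -1.0]]
ft_force: [0.1, -0.0, 0.4]
gripper_width: 0.795
gripper_force: 0.0
```

>>> step_arm --series '[0, 0, 0, 0, 0, 0, 0.3, 0, 0, 0, 0, 0, 0, 0.3, 0, 0, 0, 0, 0, 0, 0.3, 0, 0, 0, 0, 0, 0, 0.3, 0, 0, 0, 0, 0, 0, 0.3]'

```text
clock: 2.48
tool_pos: [0.5456, -0.1881, 0.1209]
ee_rot: [[0.929, 0.371, 0.0], [0.371, -0.929, 0.0], [0.0, -0.0, -1.0]]
ft_force: [0.0, -0.2, 0.2]
gripper_width: 0.304
gripper_force: 0.0
```

```bash
python3 -c "
from h import *
to((.5477,-.1846,.119)); print(r.sense()['moment'])
crop('side',r.snapshot('side'),220,140,160,120,5,'pics/s1.png')"
```

```text
t 2.475 tcp [ 0.5456 -0.1881  0.1209] yaw 0.3799 q [-0.4655  0.1953  1.5523  0.      1.394   0.7255] F [ 0.0396 -0.2113  0.2448] w 0.304 gf 0.0
 cm [ 0.3241 -0.2441  0.1854] rz None tilt [0.     0.0001]
[-0.0086  0.0052 -0.0878]
```

View pics/s1.png

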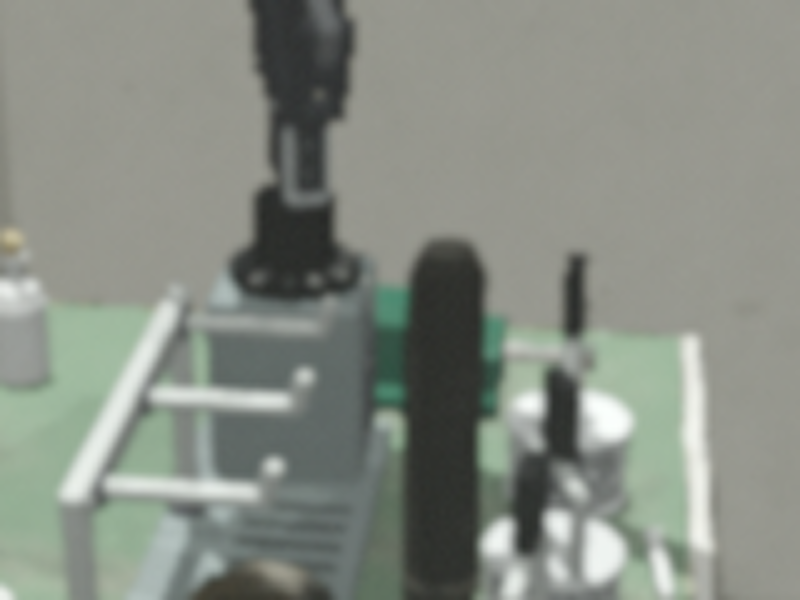

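```bash
python3 -c "
from h import *
p=r.sense()['tool_pos']; print(proj('side',p),proj('top',p),proj('side',(.5477,-.1846,.15)))
print('in crop',(proj('side',p)-[220,140])*5)
crop('top',r.snapshot('top'),260,150,160,120,5,'pics/t1.png')"
```

```text
[279.649  188.5991] [336.1193 217.2738] [278.3942 177.7804]
in crop [298.2452 242.9956]
```

View pics/t1.png

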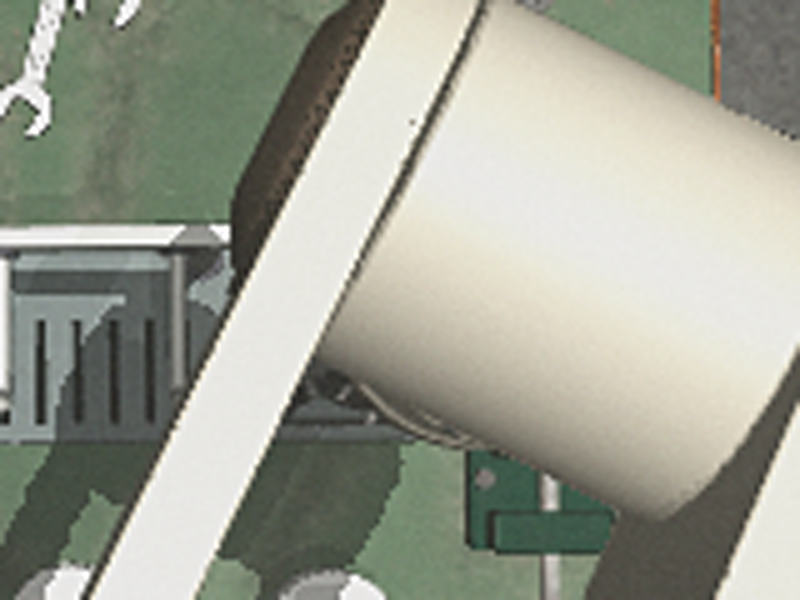

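>>> step_arm --series '[0, 0, 0, 0, 0, 0, 0, 0, 0, 0, 0, 0, 0, 0, 0, 0, 0, 0, 0, 0, 0]'

```text
clock: 2.95
tool_pos: [0.5456, -0.1881, 0.1208]
ee_rot: [[0.929, 0.371, -0.0], [0.371, -0.929, 0.0], [0.0, -0.0, -1.0]]
ft_force: [-1.1, 0.7, 0.3]
gripper_width: 0.002
gripper_force: 0.0
```

```bash
python3 -c "
from h import *
crop('side',r.snapshot('side'),240,150,80,60,10,'pics/s2.png')
print((proj('side',r.sense()['tool_pos'])-[240,150])*10, [tuple((proj('side',(.5477,-.1846,z))-[240,150])*10) for z in (.114,.15)])"
```

```text
[396.6912 386.2415] [(np.float64(386.0468856714306), np.float64(416.85471696931415)), (np.float64(383.94188338051265), np.float64(277.80413859344435))]
```

View pics/s2.png

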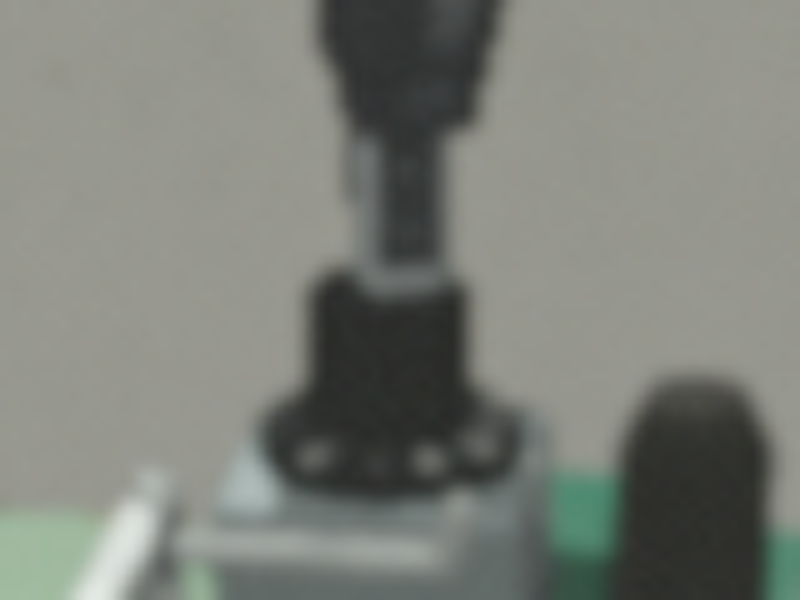

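```bash
python3 -c "
from h import *
p=np.array([.2131,-.5338,.2023]); print(proj('side',p),proj('side',p+[0,0,.013]),proj('side',p+[0,0,.026]))
print(proj('top',p))
s=cv2.imread('pics/side0.png')[:,:,::-1]; crop('s',s,380,70,60,45,10,'pics/s3.png')
print(r.pinch_z)"
```

```text
[407.024  125.7427] [407.5778 121.4086] [408.137  117.0327]
[526.9534 391.051 ]
0.0187
```

View pics/s3.png

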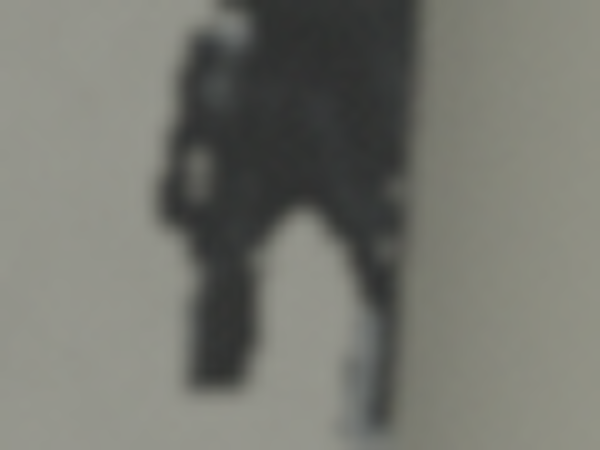

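```bash
python3 -c "
from h import *
t=cv2.imread('pics/top0.png').max(2)
for y in range(380,420): print(y,''.join('#' if v<45 else '+' if v<75 else '.' for v in t[y,505:560]))
R=np.array([[.9287,.3707],[.3707,-.9287]]);p=np.array([.2131,-.5338])
for z in (.203,.216,.23,.243):
  for s in(-1,1):
    q=p+R[:,1]*s*.0425; print(z,s,proj('top',(*q,z)),proj('side',(*q,z)))
"
```

```text
380 .......................................##############++
381 .......................................##############++
382 .......................................##############++
383 .......................................##############++
384 .......................................##############++
385 .......................................##############++
386 .......................................##############++
387 .......................................##############++
388 .......................................##############++
389 .......................................+#############++
390 .......................................+#############++
391 .......................................+#############++
392 .......................................+#############++
393 .......................................+#############++
394 .......................................+#############++
395 .......................................+#############++
396 ........................................#############++
397 ........................................#############++
398 ................
[... 983 characters left out ...]
################
415 ...........############################################
416 ............###########################################
417 ............###########################################
418 .............##########################################
419 ..............#########################################
0.203 -1 [506.4661 399.7515] [414.5831 128.6888]
0.203 1 [547.8481 382.6513] [400.0061 122.5355]
0.216 -1 [510.4216 402.561 ] [415.1936 124.2191]
0.216 1 [552.5238 385.1525] [400.5098 118.3247]
0.23 -1 [514.8408 405.6998] [415.8578 119.3558]
0.23 1 [557.7472 387.9466] [401.0574 113.7462]
0.243 -1 [519.1007 408.7254] [416.481 114.793]
0.243 1 [562.782  390.6398] [401.5709 109.4534]
```

Both cameras put the fingertips about 26 mm higher than the reported TCP, so I closed above the collar. From here on I'll take true z as reported z + 0.026. I'll open, centre on the collar and go lower.

>>> step_arm --series '[0.3, -0.2, -1.2, 0, 0, 0, 0.8, 0, 0, 0, 0, 0, 0, 0.8, 0, 0, 0, 0, 0, 0, 0.8, 0, 0, 2, 0, 0, 0, 0.8, 0, 0, 0, 0, 0, 0, 0.8]'

```text
clock: 3.62
tool_pos: [0.5469, -0.1848, 0.1115]
ee_rot: [[0.929, 0.371, -0.002], [0.371, -0.929, 0.001], [-0.002, -0.002, -1.0]]
ft_force: [1.0, 0.4, 0.2]
gripper_width: 0.799
gripper_force: 0.0
```

>>> step_arm --series '[0, 0, 1, 0, 0, 0, 0.8, 0, 0, 0.8, 0, 0, 0, 0.8, 0, 0, 0, 0, 0, 0, 0.8]'

```text
clock: 4.0
tool_pos: [0.5473, -0.185, 0.0942]
ee_rot: [[0.929, 0.371, -0.001], [0.371, -0.929, 0.001], [-0.001, -0.001, -1.0]]
ft_force: [-0.5, 1.2, -0.6]
gripper_width: 0.801
gripper_force: 0.0
```

>>> step_arm --series '[0, 0, 0, 0, 0, 0, 0.2, 0, 0, 0, 0, 0, 0, 0.2, 0, 0, 0, 0, 0, 0, 0.2, 0, 0, 0, 0, 0, 0, 0.2]'

```text
clock: 4.5
tool_pos: [0.548, -0.1856, 0.0956]
ee_rot: [[0.929, 0.371, 0.001], [0.371, -0.929, -0.001], [0.001, 0.001, -1.0]]
ft_force: [-0.5, -3.8, 5.8]
gripper_width: 0.448
gripper_force: 60.4
```

>>> step_arm --series '[0, 0, 0, 0, 0, -0.15, 0.2, 0, 0, 0, 0, 0, -0.15, 0.2, 0, 0, 0, 0, 0, -0.15, 0.2, 0, 0, 0, 0, 0, -0.15, 0.2, 0, 0, 0, 0, 0, -0.15, 0.2]'

```text
clock: 5.12
tool_pos: [0.5481, -0.1857, 0.0956]
ee_rot: [[0.423, 0.906, 0.001], [0.906, -0.423, -0.001], [-0.0, 0.002, -1.0]]
ft_force: [1.1, -3.8, 4.9]
gripper_width: 0.451
gripper_force: 60.5
```

>>> step_arm --series '[0, 0, 0, 0, 0, -0.15, 0.2, 0, 0, 0, 0, 0, -0.15, 0.2, 0, 0, 0, 0, 0, -0.15, 0.2, 0, 0, 0, 0, 0, -0.15, 0.2, 0, 0, 0, 0, 0, -0.15, 0.2]'

```text
clock: 5.75
tool_pos: [0.5483, -0.1858, 0.0956]
ee_rot: [[-0.309, 0.951, 0.002], [0.951, 0.309, -0.001], [-0.002, 0.001, -1.0]]
ft_force: [1.5, -4.8, 4.3]
gripper_width: 0.446
gripper_force: 60.4
```

>>> step_arm --series '[0, 0, 0, 0, 0, -0.15, 0.2, 0, 0, 0, 0, 0, -0.15, 0.2, 0, 0, 0, 0, 0, -0.15, 0.2, 0, 0, 0, 0, 0, -0.15, 0.2, 0, 0, 0, 0, 0, -0.05, 0.2]'

```text
clock: 6.38
tool_pos: [0.5476, -0.1852, 0.0956]
ee_rot: [[-0.82, 0.572, 0.0], [0.572, 0.82, 0.0], [-0.0, 0.0, -1.0]]
ft_force: [-18.7, 9.6, 11.1]
gripper_width: 0.449
gripper_force: 60.9
```

```bash
python3 -c "
from h import *
to((.5477,-.1846,.094)); print(r.sense()['moment'])"
```

```text
t 6.375 tcp [ 0.5476 -0.1852  0.0956] yaw 2.5324 q [-0.4594  0.215   1.5818  0.0001  1.3446 -1.4211] F [-18.7268   9.6055  11.1343] w 0.449 gf 60.9
 cm [0.0239 0.051  0.1579] rz None tilt [0.0003 0.    ]
[1.7826 3.3299 0.1241]
```

>>> step_arm --series '[0, 0, 0, 0, 0, 0.05, 0.2, 0, 0, 0, 0, 0, 0, 0.65, 0, 0, 0, 0, 0, 0, 0.65, 0, 0, 0, 0, 0, 0, 0.65, 0, 0, -2, 0, 0, 0, 0.65]'

```text
clock: 7.0
tool_pos: [0.547, -0.1848, 0.1137]
ee_rot: [[-0.789, 0.614, -0.002], [0.614, 0.789, 0.001], [0.003, -0.0, -1.0]]
ft_force: [0.1, 0.9, 0.6]
gripper_width: 0.654
gripper_force: 0.0
```

>>> step_arm --series '[0, 0, -4, 0, 0, 0, 0.65, 0, 0, -4, 0, 0, 0, 0.65, 0, 0, 0, 0, 0, 0, 0.65]'

```text
clock: 7.38
tool_pos: [0.5487, -0.1856, 0.198]
ee_rot: [[-0.789, 0.614, 0.004], [0.614, 0.789, -0.002], [-0.005, 0.001, -1.0]]
ft_force: [-0.1, -0.4, -0.1]
gripper_width: 0.652
gripper_force: 0.0
```

```bash
python3 -c "
from h import *
# pregrasp basket a, tool y along own x: tool-x yaw = -.146+pi/2 (tool y is then own x) 
to((.4236,.0215,.19),-.146+np.pi/2)"
```

```text
t 7.375 tcp [ 0.5487 -0.1856  0.198 ] yaw 2.4802 q [-0.4592  0.1575  1.4391  0.0001  1.5401 -1.3686] F [-0.1184 -0.3562 -0.1421] w 0.652 gf 0.0
 cm [22.6017  8.6585  0.6952] rz 1.0553940369578712 tilt [ 0.0045 -0.0021]
```

>>> step_arm --series '[5.6, 2.2, 0.2, 0, 0, 0, 0.5, 5.6, 2.2, 0, 0, 0, 0, 0.5, 5.6, 2.2, 0, 0, 0, 0, 0.5, 5.6, 2.2, 0, 0, 0, 0, 0.5, 0, 0, 0, 0, 0, 0.16, 0.5]'

```text
clock: 8.0
tool_pos: [0.4232, 0.0246, 0.1926]
ee_rot: [[-0.682, 0.731, 0.0], [0.731, 0.682, 0.001], [0.0, 0.001, -1.0]]
ft_force: [0.5, -0.6, 0.4]
gripper_width: 0.497
gripper_force: 0.0
```

>>> step_arm --series '[0, 0, 0, 0, 0, 0.18, 0.4, 0, 0, 0, 0, 0, 0.18, 0.4, 0, 0, 0, 0, 0, 0.18, 0.4, 0, 0, 0, 0, 0, 0.18, 0.4, 0, 0, 0, 0, 0, 0.18, 0.4]'

```text
clock: 8.62
tool_pos: [0.4247, 0.022, 0.192]
ee_rot: [[0.156, 0.988, -0.001], [0.988, -0.156, 0.0], [0.0, -0.001, -1.0]]
ft_force: [0.0, -0.7, 0.2]
gripper_width: 0.402
gripper_force: 0.0
```

```bash
python3 -c "
from h import *
t=r.snapshot('top'); s=r.snapshot('side'); 
cv2.imwrite('pics/two.png',np.vstack([cv2.resize(t[185:285,210:370,::-1],None,fx=3.2,fy=3,interpolation=2),cv2.resize(s[160:260,220:380,::-1],None,fx=3.2,fy=3,interpolation=2)]))
to((.4236,.0215,.07),-.146+np.pi/2)"
```

```text
t 8.725 tcp [0.4248 0.022  0.1921] yaw 1.4172 q [-0.1299 -0.1638  1.7711  0.0002  1.5352  0.0237] F [-0.129   0.3126 -0.5892] w 0.403 gf 0.0
 cm [-0.0695 -0.1004 12.2146] rz -0.007633104328405693 tilt [-0.0008  0.0003]
```

View pics/two.png

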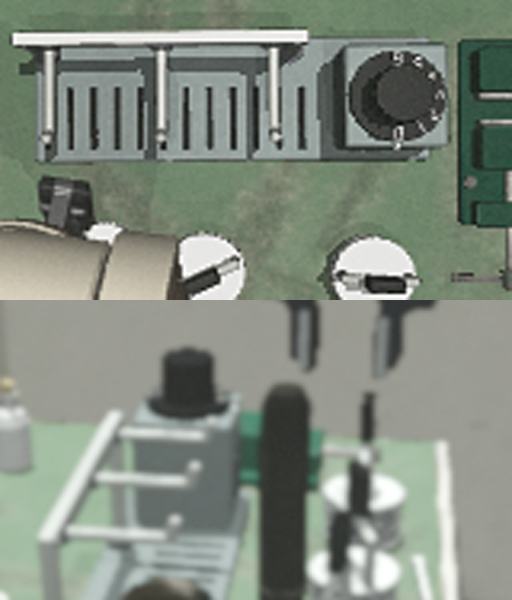

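The timer is at 0, and the gripper is centred over basket a. I'll go down.

>>> step_arm --series '[-0.1, -0.1, 3.5, 0, 0, 0, 0.4, 0, 0, 3.5, 0, 0, 0, 0.4, 0, 0, 3.0, 0, 0, 0, 0.4, 0, 0, 2.3, 0, 0, 0, 0.4, 0, 0, 0, 0, 0, 0, 0.4]'

```text
clock: 9.35
tool_pos: [0.4227, 0.0213, 0.0684]
ee_rot: [[0.147, 0.989, -0.003], [0.989, -0.147, 0.001], [0.0, -0.003, -1.0]]
ft_force: [0.9, -0.2, 0.2]
gripper_width: 0.399
gripper_force: 0.0
```

>>> step_arm --series '[0, 0, 0, 0, 0, 0, 0, 0, 0, 0, 0, 0, 0, 0, 0, 0, 0, 0, 0, 0, 0, 0, 0, 0, 0, 0, 0, 0]'

```text
clock: 9.85
tool_pos: [0.4244, 0.0211, 0.0707]
ee_rot: [[0.15, 0.989, 0.001], [0.989, -0.15, -0.0], [0.0, 0.001, -1.0]]
ft_force: [-1.4, -0.3, 6.5]
gripper_width: 0.106
gripper_force: 62.0
```

>>> step_arm --series '[0, 0, -2, 0, 0, 0, 0, 0, 0, -2.5, 0, 0, 0, 0, 0, 0, -2, 0, 0, 0, 0, 0, 0, 0, 0, 0, -0.16, 0, 0, 0, 0, 0, 0, 0, 0]'

```text
clock: 10.48
tool_pos: [0.4239, 0.0211, 0.1351]
ee_rot: [[-0.009, 1.0, 0.0], [1.0, 0.009, 0.0], [0.0, 0.0, -1.0]]
ft_force: [0.0, -0.2, -1.5]
gripper_width: 0.104
gripper_force: 60.7
```

```bash
python3 -c "
from h import *
to((.48,.0499,.131),1.58)"
```

```text
t 10.475 tcp [0.4239 0.0211 0.1351] yaw 1.5796 q [-0.1322 -0.1365  1.8642  0.0001  1.4135 -0.1411] F [ 0.0358 -0.1985 -1.4546] w 0.104 gf 60.7
 cm [2.8277 5.6339 0.4137] rz -0.00038812640399132903 tilt [0.0005 0.0001]
```

>>> step_arm --series '[1.4, 2.5, 0.2, 0, 0, 0, 0, 1.4, 2.5, 0.2, 0, 0, 0, 0, 0, 0, 0, 0, 0, 0, 0]'

```text
clock: 10.85
tool_pos: [0.4743, 0.0502, 0.1302]
ee_rot: [[-0.006, 1.0, -0.001], [1.0, 0.006, 0.0], [0.0, -0.001, -1.0]]
ft_force: [-1.2, -0.3, -1.7]
gripper_width: 0.105
gripper_force: 60.7
```

```bash
python3 -c "
from h import *
to((.540,.0499,.131),1.58)
s=r.snapshot('side'); crop('s',s,225,165,100,75,8,'pics/s4.png')"
```

```text
t 10.85 tcp [0.4743 0.0502 0.1302] yaw 1.5771 q [-0.0564 -0.0173  1.7643  0.0002  1.3957 -0.0628] F [-1.17   -0.3366 -1.7306] w 0.105 gf 60.7
 cm [-0.0725  6.5743 -0.0916] rz -0.002850848021221708 tilt [-0.0012  0.0003]
```

View pics/s4.png

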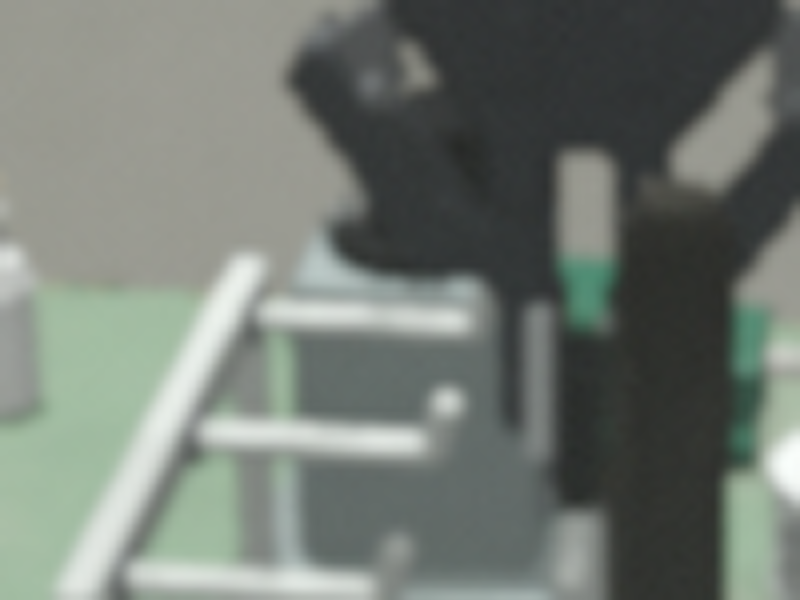

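```bash
python3 -c "
from h import *
f=lambda *p:(proj('side',p)-[225,165])*8
for z in(.1415,.1495,.147):print(z,f(.4743,.0502,z))
print('tip top',f(.518,.05,.13), 'shank', f(.54,.05,.118))"
```

```text
0.1415 [577.2376 510.4875]
0.1495 [577.4648 479.281 ]
0.147 [577.3935 489.0656]
tip top [389.3198 541.5709] shank [297.9488 580.2457]
```

>>> step_arm --series '[0, 0, -0.3, 0, 0, 0, 0, 0, 2.2, 0, 0, 0, 0, 0, 0, 2.2, 0, 0, 0, 0, 0, 0, 2.0, 0, 0, 0, 0, 0, 0, 0, 0, 0, 0, 0, 0]'

```text
clock: 11.52
tool_pos: [0.5379, 0.0497, 0.1339]
ee_rot: [[-0.008, 1.0, -0.0], [1.0, 0.008, 0.0], [0.0, -0.0, -1.0]]
ft_force: [-0.5, 0.3, -2.0]
gripper_width: 0.107
gripper_force: 60.7
```

>>> step_arm --series '[0, 0, 0.9, 0, 0, 0, 0, 0, 0, 0.8, 0, 0, 0, 0, 0, 0, 0.3, 0, 0, 0, 0, 0, 0, 0, 0, 0, 0, 0]'

```text
clock: 12.02
tool_pos: [0.5373, 0.0502, 0.1136]
ee_rot: [[-0.009, 1.0, -0.0], [1.0, 0.009, 0.0], [0.0, -0.0, -1.0]]
ft_force: [0.4, 0.3, -1.0]
gripper_width: 0.103
gripper_force: 60.7
```

>>> step_arm --series '[0, 0, 0.2, 0, 0, 0, 0, 0, 0, 0, 0, 0, 0, 0]'

```text
clock: 12.28
tool_pos: [0.5376, 0.0501, 0.1118]
ee_rot: [[-0.009, 1.0, 0.0], [1.0, 0.009, 0.0], [0.0, 0.0, -1.0]]
ft_force: [0.1, -0.1, -0.6]
gripper_width: 0.105
gripper_force: 60.7
```

>>> step_arm --series '[0, 0, 0.2, 0, 0, 0, 0, 0, 0, 0, 0, 0, 0, 0]'

```text
clock: 12.52
tool_pos: [0.5375, 0.0501, 0.1097]
ee_rot: [[-0.009, 1.0, -0.0], [1.0, 0.009, 0.0], [0.0, -0.0, -1.0]]
ft_force: [-1.1, -0.8, -1.9]
gripper_width: 0.102
gripper_force: 60.7
```

>>> step_arm --series '[0, 0, 0.2, 0, 0, 0, 0, 0, 0, 0, 0, 0, 0, 0]'

```text
clock: 12.78
tool_pos: [0.5379, 0.0502, 0.1087]
ee_rot: [[-0.009, 1.0, 0.001], [1.0, 0.009, 0.0], [0.0, 0.001, -1.0]]
ft_force: [-4.8, 0.4, 10.5]
gripper_width: 0.106
gripper_force: 62.5
```

>>> step_arm --series '[0, 0, -0.2, 0, 0, 0, 0, 0, 0, 0, 0, 0, 0, 0.35, 0, 0, 0, 0, 0, 0, 0.35, 0, 0, 0, 0, 0, 0, 0.35, 0, 0, -1.5, 0, 0, 0, 0.35]'

```text
clock: 13.4
tool_pos: [0.537, 0.0502, 0.1245]
ee_rot: [[-0.009, 1.0, -0.002], [1.0, 0.009, 0.0], [0.0, -0.002, -1.0]]
ft_force: [0.5, -0.4, 1.0]
gripper_width: 0.347
gripper_force: 0.0
```

>>> step_arm --series '[0, 0, -3, 0, 0, 0, 0.4, 0, 0, -4, 0, 0, 0, 0.4, 0, -5, 0, 0, 0, 0, 0.4, 0, -5, 0, 0, 0, 0, 0.4, 0, 0, 0, 0, 0, 0, 0.4]'

```text
clock: 14.02
tool_pos: [0.4358, 0.0494, 0.1965]
ee_rot: [[-0.009, 1.0, 0.002], [1.0, 0.009, -0.0], [-0.0, 0.002, -1.0]]
ft_force: [0.6, 0.4, 1.2]
gripper_width: 0.401
gripper_force: 0.0
```

```bash
python3 -c "
from h import *
to((.415,-.052,.18),.421+np.pi/2)
t=r.snapshot('top'); s=r.snapshot('side'); 
cv2.imwrite('pics/two2.png',np.vstack([cv2.resize(t[185:285,210:370,::-1],None,fx=3.2,fy=3,interpolation=2),cv2.resize(s[160:260,220:380,::-1],None,fx=3.2,fy=3,interpolation=2)]))"
```

```text
t 14.025 tcp [0.4358 0.0494 0.1965] yaw 1.5799 q [-0.0633 -0.1387  1.7408  0.0001  1.5372 -0.0724] F [0.5534 0.3782 1.2077] w 0.401 gf 0.0
 cm [-10.1179  -2.1744   1.648 ] rz -0.4118646973608291 tilt [ 0.0023 -0.0001]
```

View pics/two2.png

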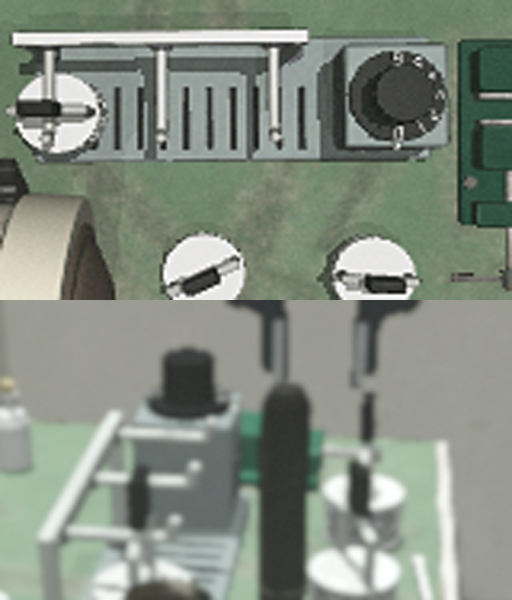

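Basket a hangs on hook0, and b and c haven't moved. On to b.

>>> step_arm --series '[-5, -1.1, 0, 0, 0, 0, 0.4, -5.1, -1.1, 0, 0, 0, 0, 0.4, 0, 0, 0, 0, 0, -0.14, 0.4, 0, 0, 0, 0, 0, -0.14, 0.4, 0, 0, 0, 0, 0, -0.13, 0.4]'

```text
clock: 14.75
tool_pos: [0.4175, -0.0525, 0.195]
ee_rot: [[-0.41, 0.912, -0.0], [0.912, 0.41, 0.0], [0.0, -0.0, -1.0]]
ft_force: [0.4, 0.0, 0.5]
gripper_width: 0.401
gripper_force: 0.0
```

```bash
cat > basket.py <<'E'
from h import *
import sys
# white drum centre in top view near a given px -> world at z=.042
u,v=map(int,sys.argv[1:]); im=r.snapshot("top"); sub=im[v-18:v+19,u-18:u+19]
m=(sub.min(2)>200).astype(np.uint8); ys,xs=np.nonzero(m)
(cx,cy),rad=cv2.minEnclosingCircle(np.c_[xs,ys].astype(np.float32)); print("px",cx+u-18,cy+v-18,rad,len(xs),onz("top",cx+u-18,cy+v-18,.042))
E
python3 -c "
from h import *
to((.415,-.0515,.07),.421+np.pi/2)"; python3 basket.py 273 276;python3 basket.py 327 277
```

```text
t 14.75 tcp [ 0.4175 -0.0525  0.195 ] yaw 1.9936 q [-0.3087 -0.1756  1.7751  0.0001  1.5424 -0.7316] F [0.4383 0.0078 0.5241] w 0.401 gf 0.0
 cm [ 0.1896 -0.1821 12.5045] rz 0.0018264131207423873 tilt [-0.0002  0.0002]
px 266.5 279.0 18.90115737915039 57 [ 0.4067 -0.036   0.042 ]
px 327.0 277.0 13.153046607971191 236 [ 0.4114 -0.1764  0.042 ]
```

>>> step_arm --series '[0.2, -0.2, 3.5, 0, 0, 0, 0.4, 0, 0, 3.5, 0, 0, 0, 0.4, 0, 0, 3.3, 0, 0, 0, 0.4, 0, 0, 2.2, 0, 0, 0, 0.4, 0, 0, 0, 0, 0, 0, 0.4]'

```text
clock: 15.48
tool_pos: [0.4135, -0.0508, 0.0688]
ee_rot: [[-0.404, 0.915, -0.003], [0.915, 0.404, 0.001], [0.002, -0.002, -1.0]]
ft_force: [0.9, 0.0, 0.7]
gripper_width: 0.4
gripper_force: 0.0
```

>>> step_arm --series '[0, 0, 0, 0, 0, 0, 0, 0, 0, 0, 0, 0, 0, 0, 0, 0, 0, 0, 0, 0, 0, 0, 0, 0, 0, 0, 0, 0]'

```text
clock: 15.98
tool_pos: [0.4146, -0.0512, 0.071]
ee_rot: [[-0.406, 0.914, 0.002], [0.914, 0.406, -0.001], [-0.001, 0.002, -1.0]]
ft_force: [-0.4, -1.0, 6.6]
gripper_width: 0.105
gripper_force: 59.6
```

>>> step_arm --series '[0, 0, -2, 0, 0, 0, 0, 0, 0, -2.5, 0, 0, 0, 0, 0, 0, -1.8, 0, 0, 0, 0, 0, 0, 0, 0, 0, 0.14, 0, 0, 0, 0, 0, 0, 0.14, 0]'

```text
clock: 16.6
tool_pos: [0.4141, -0.051, 0.1335]
ee_rot: [[-0.134, 0.991, 0.001], [0.991, 0.134, -0.0], [-0.0, 0.001, -1.0]]
ft_force: [-0.4, 0.6, -1.8]
gripper_width: 0.108
gripper_force: 58.7
```

>>> step_arm --series '[0, 0, 0, 0, 0, 0.13, 0, 0, 0, 0, 0, 0, 0, 0]'

```text
clock: 16.85
tool_pos: [0.414, -0.051, 0.1332]
ee_rot: [[-0.009, 1.0, 0.001], [1.0, 0.009, -0.0], [-0.0, 0.001, -1.0]]
ft_force: [-0.0, -0.8, -0.9]
gripper_width: 0.102
gripper_force: 58.7
```

```bash
python3 -c "
from h import *
to((.480,-.0259,.134),1.58)"
```

```text
t 16.85 tcp [ 0.414  -0.051   0.1332] yaw 1.5801 q [-0.3077 -0.1518  1.8811  0.0001  1.4117 -0.3171] F [-0.014  -0.8383 -0.8651] w 0.102 gf 58.7
 cm [ 2.4454  6.6221 -0.0728] rz 0.00010252509065589166 tilt [ 0.0006 -0.0001]
```

>>> step_arm --series '[1.2, 3, -0.05, 0, 0, 0, 0, 1.2, 3, 0, 0, 0, 0, 0, 0, 2.2, 0, 0, 0, 0, 0, 0, 2.2, 0, 0, 0, 0, 0, 0, 2, 0, 0, 0, 0, 0]'

```text
clock: 17.48
tool_pos: [0.5385, -0.0257, 0.1334]
ee_rot: [[-0.013, 1.0, 0.0], [1.0, 0.013, 0.0], [0.0, 0.0, -1.0]]
ft_force: [-0.6, 0.3, -1.1]
gripper_width: 0.106
gripper_force: 58.8
```

>>> step_arm --series '[0, 0, 0.8, 0, 0, 0, 0, 0, 0, 0.8, 0, 0, 0, 0, 0, 0, 0.5, 0, 0, 0, 0, 0, 0, 0, 0, 0, 0, 0]'

```text
clock: 17.98
tool_pos: [0.5372, -0.0258, 0.112]
ee_rot: [[-0.009, 1.0, -0.0], [1.0, 0.009, 0.0], [0.0, -0.0, -1.0]]
ft_force: [-0.3, -0.3, -0.3]
gripper_width: 0.102
gripper_force: 58.8
```

>>> step_arm --series '[0, 0, 0.2, 0, 0, 0, 0, 0, 0, 0, 0, 0, 0, 0]'

```text
clock: 18.23
tool_pos: [0.5376, -0.0259, 0.1104]
ee_rot: [[-0.009, 1.0, 0.0], [1.0, 0.009, 0.0], [0.0, 0.0, -1.0]]
ft_force: [-0.4, -0.1, -2.9]
gripper_width: 0.103
gripper_force: 58.8
```

>>> step_arm --series '[0, 0, 0.2, 0, 0, 0, 0, 0, 0, 0, 0, 0, 0, 0]'

```text
clock: 18.48
tool_pos: [0.538, -0.026, 0.1092]
ee_rot: [[-0.009, 1.0, 0.001], [1.0, 0.009, -0.0], [-0.0, 0.001, -1.0]]
ft_force: [-3.1, 0.9, 8.9]
gripper_width: 0.104
gripper_force: 60.6
```

Contact at the same height as before, so I'll release it.

>>> step_arm --series '[0, 0, -0.2, 0, 0, 0, 0, 0, 0, 0, 0, 0, 0, 0.35, 0, 0, 0, 0, 0, 0, 0.35, 0, 0, 0, 0, 0, 0, 0.35, 0, 0, -1.5, 0, 0, 0, 0.35]'

```text
clock: 19.1
tool_pos: [0.5371, -0.0257, 0.125]
ee_rot: [[-0.009, 1.0, -0.002], [1.0, 0.009, 0.0], [0.0, -0.002, -1.0]]
ft_force: [1.2, -0.0, 0.5]
gripper_width: 0.352
gripper_force: 0.0
```

>>> step_arm --series '[0, 0, -3, 0, 0, 0, 0.4, 0, 0, -4, 0, 0, 0, 0.4, 0, -5, 0, 0, 0, 0, 0.4, 0, -5, 0, 0, 0, 0, 0.4, 0, 0, 0, 0, 0, 0, 0.4]'

```text
clock: 19.73
tool_pos: [0.4359, -0.0267, 0.197]
ee_rot: [[-0.009, 1.0, 0.002], [1.0, 0.009, -0.001], [-0.001, 0.002, -1.0]]
ft_force: [0.2, -0.2, 0.3]
gripper_width: 0.399
gripper_force: 0.0
```

```bash
python3 basket.py 327 277; python3 -c "
from h import *
to((.413,-.1745,.18),-.078+np.pi/2)
t=r.snapshot('top'); s=r.snapshot('side'); 
cv2.imwrite('pics/two3.png',np.vstack([cv2.resize(t[185:285,210:370,::-1],None,fx=3.2,fy=3,interpolation=2),cv2.resize(s[160:260,220:380,::-1],None,fx=3.2,fy=3,interpolation=2)]))"
```

```text
px 321.8207550048828 281.1792449951172 18.851757049560547 349 [ 0.4018 -0.1643  0.042 ]
t 19.775 tcp [ 0.4373 -0.0268  0.1969] yaw 1.5794 q [-0.2375 -0.1401  1.7412  0.0001  1.5378 -0.246 ] F [ 0.1674 -0.4221  0.2714] w 0.399 gf 0.0
 cm [-14.7497  -2.5643   1.6932] rz 0.08659300452488328 tilt [ 0.0027 -0.0005]
```

View pics/two3.png

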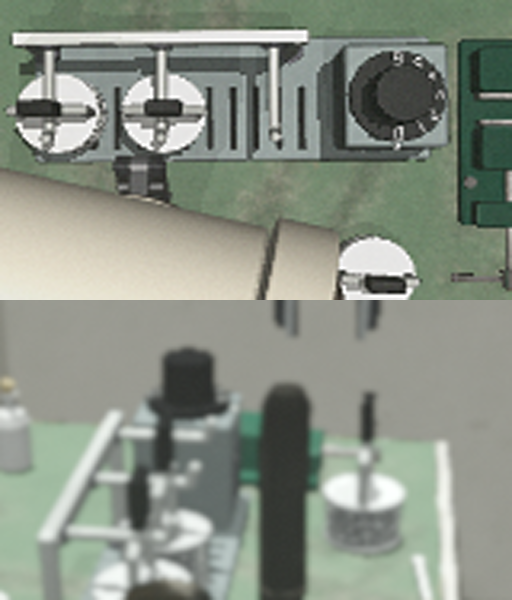

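Baskets a and b are hung, the timer still reads 0, and c hasn't moved. Now c.

>>> step_arm --series '[-5, -0.8, 0, 0, 0, 0, 0.4, -5, -0.8, 0, 0, 0, 0, 0.4, -4.8, -0.9, 0, 0, 0, 0, 0.4, 0, 0, 0, 0, 0, 0.086, 0.4, 0, 0, 0, 0, 0, 0, 0.4]'

```text
clock: 20.5
tool_pos: [0.4145, -0.1756, 0.1951]
ee_rot: [[0.078, 0.997, -0.001], [0.997, -0.078, 0.001], [0.001, -0.001, -1.0]]
ft_force: [-0.0, 0.9, -0.4]
gripper_width: 0.403
gripper_force: 0.0
```

```bash
python3 -c "
from h import *
to((.413,-.1745,.07),-.078+np.pi/2)"
```

```text
t 20.5 tcp [ 0.4145 -0.1756  0.1951] yaw 1.4932 q [-0.5722 -0.1104  1.7187  0.0002  1.5342 -0.4946] F [-0.0269  0.8564 -0.368 ] w 0.403 gf 0.0
 cm [ 0.0861 -0.1484 12.5099] rz 0.0003988237632772673 tilt [-0.0007  0.0007]
```

>>> step_arm --series '[0.1, -0.1, 3.5, 0, 0, 0, 0.4, 0, 0, 3.5, 0, 0, 0, 0.4, 0, 0, 3.3, 0, 0, 0, 0.4, 0, 0, 2.2, 0, 0, 0, 0.4, 0, 0, 0, 0, 0, 0, 0.4]'

```text
clock: 21.12
tool_pos: [0.4129, -0.173, 0.0692]
ee_rot: [[0.074, 0.997, -0.002], [0.997, -0.074, 0.002], [0.001, -0.003, -1.0]]
ft_force: [-0.6, 0.1, 0.3]
gripper_width: 0.4
gripper_force: 0.0
```

>>> step_arm --series '[0, 0, 0, 0, 0, 0, 0, 0, 0, 0, 0, 0, 0, 0, 0, 0, 0, 0, 0, 0, 0, 0, 0, 0, 0, 0, 0, 0]'

```text
clock: 21.62
tool_pos: [0.4137, -0.1741, 0.0714]
ee_rot: [[0.077, 0.997, 0.002], [0.997, -0.077, -0.001], [-0.001, 0.002, -1.0]]
ft_force: [-0.1, 1.6, 6.9]
gripper_width: 0.104
gripper_force: 61.7
```

>>> step_arm --series '[0, 0, -2, 0, 0, 0, 0, 0, 0, -2.5, 0, 0, 0, 0, 0, 0, -1.8, 0, 0, 0, 0, 0, 0, 0, 0, 0, -0.087, 0, 0, 0, 0, 0, 0, 0, 0]'

```text
clock: 22.25
tool_pos: [0.4131, -0.1739, 0.1337]
ee_rot: [[-0.01, 1.0, 0.0], [1.0, 0.01, -0.0], [-0.0, 0.0, -1.0]]
ft_force: [-0.1, -0.5, -2.3]
gripper_width: 0.101
gripper_force: 60.3
```

```bash
python3 -c "
from h import *
to((.474,-.1013,.134),1.58)"
```

```text
t 22.25 tcp [ 0.4131 -0.1739  0.1337] yaw 1.5807 q [-0.5706 -0.0829  1.8193  0.      1.4046 -0.5805] F [-0.1243 -0.5028 -2.3464] w 0.101 gf 60.3
 cm [ 7.1981  6.1581 -0.0325] rz 0.0007267849367380563 tilt [ 0.0005 -0.0003]
```

>>> step_arm --series '[2.4, 1.9, 0, 0, 0, 0, 0, 2.4, 1.9, 0, 0, 0, 0, 0, 2.4, 1.9, 0, 0, 0, 0, 0, 0, 0.4, 0, 0, 0, 0, 0, 0, 0, 0, 0, 0, 0, 0]'

```text
clock: 22.88
tool_pos: [0.4732, -0.1014, 0.1331]
ee_rot: [[-0.009, 1.0, -0.001], [1.0, 0.009, 0.0], [0.0, -0.001, -1.0]]
ft_force: [-0.8, -0.2, -1.7]
gripper_width: 0.104
gripper_force: 60.4
```

>>> step_arm --series '[0, 2.2, 0, 0, 0, 0, 0, 0, 2.2, 0, 0, 0, 0, 0, 0, 2, 0, 0, 0, 0, 0, 0, 0, 0, 0, 0, 0, 0]'

```text
clock: 23.38
tool_pos: [0.5375, -0.1014, 0.1329]
ee_rot: [[-0.009, 1.0, -0.001], [1.0, 0.009, 0.0], [0.0, -0.001, -1.0]]
ft_force: [0.5, 1.0, -2.0]
gripper_width: 0.102
gripper_force: 60.4
```

>>> step_arm --series '[0, 0, 0.8, 0, 0, 0, 0, 0, 0, 0.8, 0, 0, 0, 0, 0, 0, 0.5, 0, 0, 0, 0, 0, 0, 0, 0, 0, 0, 0]'

```text
clock: 23.88
tool_pos: [0.537, -0.1006, 0.1119]
ee_rot: [[-0.01, 1.0, -0.001], [1.0, 0.01, 0.0], [0.0, -0.001, -1.0]]
ft_force: [0.3, -0.9, -1.2]
gripper_width: 0.1
gripper_force: 60.4
```

>>> step_arm --series '[0, 0, 0.2, 0, 0, 0, 0, 0, 0, 0, 0, 0, 0, 0]'

```text
clock: 24.12
tool_pos: [0.5374, -0.1006, 0.1104]
ee_rot: [[-0.01, 1.0, 0.0], [1.0, 0.01, 0.0], [0.0, 0.0, -1.0]]
ft_force: [-0.2, -0.6, -1.1]
gripper_width: 0.1
gripper_force: 60.4
```

>>> step_arm --series '[0, 0, 0.2, 0, 0, 0, 0, 0, 0, 0, 0, 0, 0, 0]'

```text
clock: 24.38
tool_pos: [0.5377, -0.1008, 0.1094]
ee_rot: [[-0.01, 1.0, 0.001], [1.0, 0.01, -0.0], [-0.0, 0.001, -1.0]]
ft_force: [-3.6, 1.9, 11.8]
gripper_width: 0.103
gripper_force: 62.5
```

>>> step_arm --series '[0, 0, -0.2, 0, 0, 0, 0, 0, 0, 0, 0, 0, 0, 0.35, 0, 0, 0, 0, 0, 0, 0.35, 0, 0, 0, 0, 0, 0, 0.35, 0, 0, -1.5, 0, 0, 0, 0.35]'

```text
clock: 25.0
tool_pos: [0.5368, -0.1004, 0.125]
ee_rot: [[-0.01, 1.0, -0.002], [1.0, 0.01, 0.001], [0.001, -0.002, -1.0]]
ft_force: [-0.9, 0.7, -0.5]
gripper_width: 0.352
gripper_force: 0.0
```

>>> step_arm --series '[0, 0, -3, 0, 0, 0, 0.4, 0, 0, -4, 0, 0, 0, 0.4, -4.2, 0.4, 0, 0, 0, 0, 0.5, -4.2, 0.4, 0, 0, 0, 0, 0.65, 0, 0, 0, 0, 0, -0.18, 0.65]'

```text
clock: 25.62
tool_pos: [0.5462, -0.1871, 0.196]
ee_rot: [[-0.189, 0.982, 0.0], [0.982, 0.189, -0.001], [-0.001, 0.0, -1.0]]
ft_force: [-0.9, 1.5, -0.9]
gripper_width: 0.65
gripper_force: 0.0
```

>>> step_arm --series '[0, 0, 0, 0, 0, -0.18, 0.65, 0, 0, 0, 0, 0, -0.18, 0.65, 0, 0, 0, 0, 0, -0.18, 0.65, 0, 0, 0, 0, 0, -0.18, 0.65, 0, 0, 0, 0, 0, 0, 0.65]'

```text
clock: 26.25
tool_pos: [0.5463, -0.1846, 0.1962]
ee_rot: [[-0.789, 0.614, 0.001], [0.614, 0.789, -0.0], [-0.001, 0.0, -1.0]]
ft_force: [-0.0, 0.4, 0.4]
gripper_width: 0.652
gripper_force: 0.0
```

```bash
python3 -c "
from h import *
to((.5477,-.1852,.0945),2.48)
s=r.snapshot('side'); crop('s',s,220,160,160,120,5,'pics/s5.png')"
```

```text
t 26.25 tcp [ 0.5463 -0.1846  0.1962] yaw 2.4799 q [-0.4595  0.1556  1.4447  0.0001  1.5406 -1.3686] F [-0.0385  0.3677  0.3589] w 0.652 gf 0.0
 cm [-0.1391  0.0368 10.1741] rz -0.00010969069403987675 tilt [ 0.0007 -0.0003]
```

View pics/s5.png

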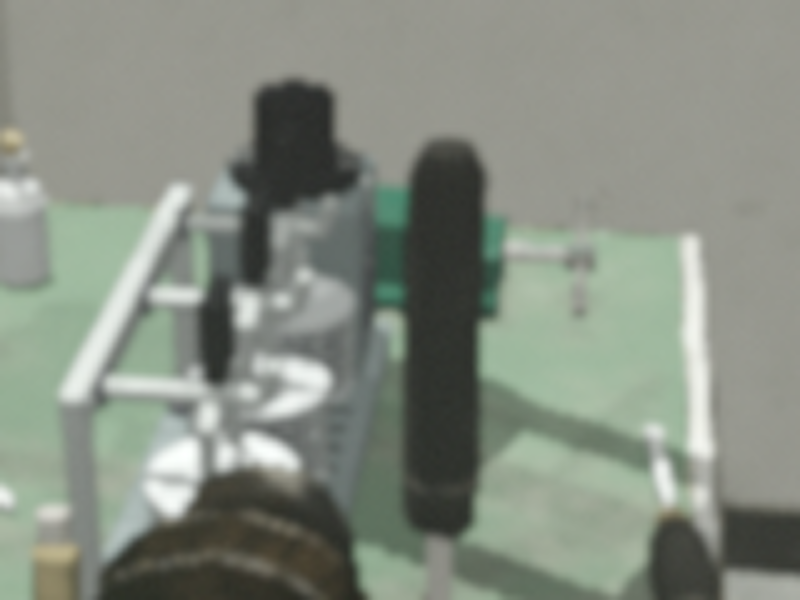

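All three baskets are hung and the worktop is clear. Now I'll wind the timer.

>>> step_arm --series '[-0.1, 0, 3, 0, 0, 0, 0.65, 0, 0, 3, 0, 0, 0, 0.65, 0, 0, 2.2, 0, 0, 0, 0.65, 0, 0, 1.8, 0, 0, 0, 0.65, 0, 0, 0, 0, 0, 0, 0.65]'

```text
clock: 26.92
tool_pos: [0.5466, -0.1849, 0.0945]
ee_rot: [[-0.788, 0.615, -0.002], [0.615, 0.788, 0.001], [0.002, -0.0, -1.0]]
ft_force: [0.7, -0.2, -0.8]
gripper_width: 0.653
gripper_force: 0.0
```

>>> step_arm --series '[0, 0, 0, 0, 0, 0, 0.2, 0, 0, 0, 0, 0, 0, 0.2, 0, 0, 0, 0, 0, 0, 0.2]'

```text
clock: 27.3
tool_pos: [0.5476, -0.1852, 0.0966]
ee_rot: [[-0.789, 0.614, 0.002], [0.614, 0.789, -0.0], [-0.002, 0.001, -1.0]]
ft_force: [-0.0, 2.8, 7.5]
gripper_width: 0.448
gripper_force: 60.7
```

>>> step_arm --series '[0, 0, 0, 0, 0, 0.15, 0.2, 0, 0, 0, 0, 0, 0.15, 0.2, 0, 0, 0, 0, 0, 0.15, 0.2, 0, 0, 0, 0, 0, 0.15, 0.2, 0, 0, 0, 0, 0, 0.15, 0.2]'

```text
clock: 27.92
tool_pos: [0.548, -0.1849, 0.0966]
ee_rot: [[-0.154, 0.988, 0.003], [0.988, 0.154, -0.0], [-0.001, 0.003, -1.0]]
ft_force: [4.6, 5.6, 5.3]
gripper_width: 0.445
gripper_force: 60.7
```

>>> step_arm --series '[0, 0, 0, 0, 0, 0.15, 0.2, 0, 0, 0, 0, 0, 0.15, 0.2, 0, 0, 0, 0, 0, 0.15, 0.2, 0, 0, 0, 0, 0, 0.15, 0.2, 0, 0, 0, 0, 0, 0.15, 0.2]'

```text
clock: 28.55
tool_pos: [0.5486, -0.185, 0.0966]
ee_rot: [[0.561, 0.828, 0.004], [0.828, -0.561, -0.0], [0.002, 0.003, -1.0]]
ft_force: [10.6, 4.6, 3.5]
gripper_width: 0.451
gripper_force: 60.5
```

>>> step_arm --series '[0, 0, 0, 0, 0, 0.15, 0.2, 0, 0, 0, 0, 0, 0.15, 0.2, 0, 0, 0, 0, 0, 0.15, 0.2, 0, 0, 0, 0, 0, 0.15, 0.2, 0, 0, 0, 0, 0, 0.15, 0.2]'

```text
clock: 29.18
tool_pos: [0.5489, -0.1854, 0.0967]
ee_rot: [[0.975, 0.224, 0.005], [0.224, -0.975, -0.001], [0.004, 0.002, -1.0]]
ft_force: [12.5, -0.7, 1.4]
gripper_width: 0.449
gripper_force: 60.2
```

>>> step_arm --series '[0, 0, 0, 0, 0, 0.15, 0.2, 0, 0, 0, 0, 0, 0.15, 0.2, 0, 0, 0, 0, 0, 0.15, 0.2, 0, 0, 0, 0, 0, 0.15, 0.2, 0, 0, 0, 0, 0, 0.15, 0.2]'

```text
clock: 29.8
tool_pos: [0.5488, -0.186, 0.0967]
ee_rot: [[0.866, -0.501, 0.005], [-0.501, -0.866, -0.002], [0.005, -0.001, -1.0]]
ft_force: [12.2, -4.1, -1.3]
gripper_width: 0.45
gripper_force: 60.2
```

```bash
python3 -c "
from h import *
to((.5477,-.1852,.0945),2.48)
print(r.sense()['moment'])"
```

```text
t 29.8 tcp [ 0.5488 -0.186   0.0967] yaw -0.5246 q [-0.4598  0.2137  1.5811  0.0003  1.3418  1.6355] F [12.2252 -4.1478 -1.2544] w 0.45 gf 60.2
 cm [-0.1375 -0.012   0.2171] rz -3.004552809826249 tilt [ 0.0046 -0.002 ]
[-0.6742 -1.903  -0.1106]
```

>>> step_arm --series '[0, 0, 0, 0, 0, 0.1, 0.2, 0, 0, 0, 0, 0, 0.06, 0.2, 0, 0, 0, 0, 0, 0.03, 0.2, 0, 0, 0, 0, 0, 0, 0.2]'

```text
clock: 30.3
tool_pos: [0.5481, -0.1856, 0.0966]
ee_rot: [[0.759, -0.651, 0.003], [-0.651, -0.759, -0.001], [0.003, -0.001, -1.0]]
ft_force: [5.9, -1.0, 4.4]
gripper_width: 0.448
gripper_force: 60.7
```

```bash
python3 -c "
from h import *
to((.5477,-.1852,.0945),2.48)
print(r.sense()['moment'],r.sense()['joint_efforts'])"
```

```text
t 30.3 tcp [ 0.5481 -0.1856  0.0966] yaw -0.7094 q [-0.4597  0.2134  1.5815  0.0001  1.3435  1.8205] F [ 5.9076 -1.0049  4.3577] w 0.448 gf 60.7
 cm [-0.0595 -0.0045  0.2124] rz 3.0937602275447293 tilt [ 0.0029 -0.0013]
[-0.0618 -0.7837  0.478 ] [ -1.0364 -71.5238 -49.3641  -0.422    1.5606   0.9385]
```

>>> step_arm --series '[0, 0, 0, 0, 0, 0.04, 0.2, 0, 0, 0, 0, 0, 0, 0.2]'

```text
clock: 30.55
tool_pos: [0.5473, -0.1848, 0.0966]
ee_rot: [[0.732, -0.682, 0.001], [-0.682, -0.732, 0.0], [0.001, -0.001, -1.0]]
ft_force: [-1.9, 5.6, 10.2]
gripper_width: 0.452
gripper_force: 61.5
```

```bash
python3 -c "
from h import *
to((.5477,-.1852,.0945),-0.7094+.047+1.047)
print(r.sense()['moment'])"
```

```text
t 30.55 tcp [ 0.5473 -0.1848  0.0966] yaw -0.7498 q [-0.4595  0.213   1.5822  0.0008  1.3456  1.861 ] F [-1.8746  5.5975 10.1991] w 0.452 gf 61.5
 cm [0.053  0.001  0.2067] rz -1.1344477830511632 tilt [0.0012 0.0003]
[ 1.0687  0.4706 -0.0355]
```

>>> step_arm --series '[0, 0, 0, 0, 0, -0.15, 0.2, 0, 0, 0, 0, 0, -0.15, 0.2, 0, 0, 0, 0, 0, -0.15, 0.2, 0, 0, 0, 0, 0, -0.15, 0.2, 0, 0, 0, 0, 0, -0.15, 0.2]'

```text
clock: 31.18
tool_pos: [0.547, -0.1856, 0.0966]
ee_rot: [[1.0, 0.005, 0.001], [0.005, -1.0, -0.001], [0.001, 0.001, -1.0]]
ft_force: [-4.2, -0.5, 8.8]
gripper_width: 0.447
gripper_force: 61.3
```

>>> step_arm --series '[0, 0, 0, 0, 0, -0.15, 0.2, 0, 0, 0, 0, 0, -0.15, 0.2, 0, 0, 0, 0, 0, -0.04, 0.2, 0, 0, 0, 0, 0, 0, 0.2, 0, 0, 0, 0, 0, 0, 0.65]'

```text
clock: 31.8
tool_pos: [0.5471, -0.1854, 0.0959]
ee_rot: [[0.943, 0.334, 0.001], [0.334, -0.943, -0.0], [0.0, 0.001, -1.0]]
ft_force: [-0.1, -0.3, -0.7]
gripper_width: 0.638
gripper_force: 0.0
```

>>> step_arm --series '[0, 0, 0, 0, 0, 0, 0.65, 0, 0, 0, 0, 0, 0, 0.65, 0, 0, -2, 0, 0, 0, 0.65, 0, 0, -4, 0, 0, 0, 0.65, 0, 0, -4, 0, 0, 0, 0.65]'

```text
clock: 32.42
tool_pos: [0.5468, -0.185, 0.1963]
ee_rot: [[0.942, 0.334, -0.0], [0.334, -0.942, 0.0], [-0.0, -0.001, -1.0]]
ft_force: [0.9, 0.1, 0.1]
gripper_width: 0.651
gripper_force: 0.0
```

>>> step_arm --series '[-4.5, 2.5, 0, 0, 0, 0, 0.65, -4.5, 2.5, 0, 0, 0, 0, 0.65, -4.5, 2.5, 0, 0, 0, 0, 0.65, -4.5, 2.5, 0, 0, 0, 0, 0.65, -4.5, 2.5, 0, 0, 0, 0, 0.65]'

```text
clock: 33.05
tool_pos: [0.3755, -0.3792, 0.1954]
ee_rot: [[0.942, 0.334, 0.0], [0.334, -0.942, -0.0], [0.0, 0.0, -1.0]]
ft_force: [1.0, -0.5, 0.2]
gripper_width: 0.649
gripper_force: 0.0
```

```bash
python3 -c "
from h import *
to((.5477,-.1852,.0945),0)
t=r.snapshot('top'); crop('t',t,210,180,160,120,5,'pics/t9.png')"
```

```text
t 33.05 tcp [ 0.3755 -0.3792  0.1954] yaw 0.3409 q [-0.9348  0.0667  1.5448  0.0001  1.53    0.2951] F [ 1.0236 -0.4952  0.2248] w 0.649 gf 0.0
 cm [ 22.7131 -12.5244  10.0896] rz 0.34094331103058995 tilt [ 0.0002 -0.    ]
```

View pics/t9.png

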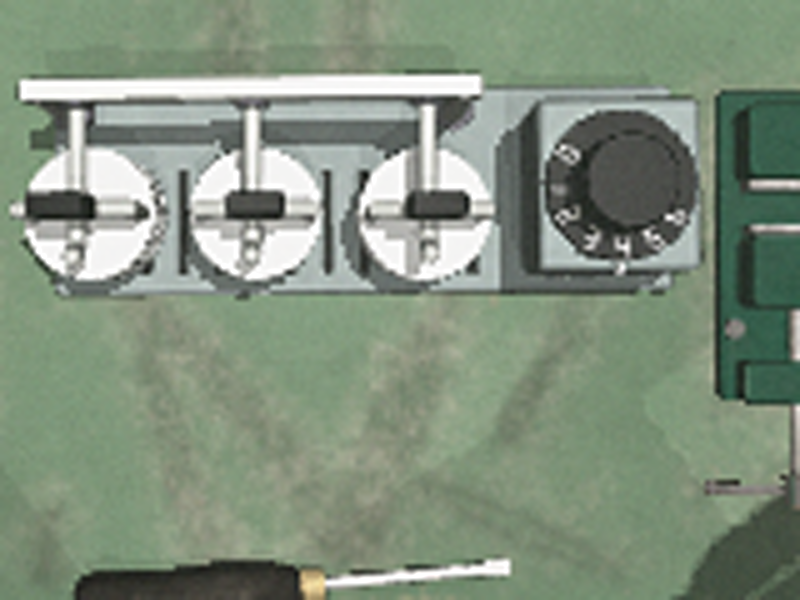

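The top view shows the timer at 4 and all three baskets hanging on their hooks, with the robot clear. The force built up sharply at 6, which confirms the end stop was reached. Handing in.

```bash
python3 -c "
from cell import r
print(r.hand_in())"
```

```text
the job is handed in; nothing more can be done
None
```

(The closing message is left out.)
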